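# Release the centrifuge lid with its twin keys

## Robot

A 6-joint arm with a two-finger parallel gripper is mounted at the origin on the work surface. World frame = base frame: x ahead of the robot, y to its left, z up, the work surface at z = 0. Lengths are in m, angles in rad, forces in N, time in s.
With the tool pointing down it reaches from about 0.35 to 0.85 m from the base axis. Payload 8.1 kg.
Tool frame: the origin (TCP) lies on the front face of the gripper's body, between the roots of the fingers; the fingertips stand 84 mm ahead of it and the grasp point (between the pads) lies 65 mm ahead of it; x points along the fingers, y is the direction in which the jaws open and shut, and the axes are right-handed (so a half turn about x gives the same grasp; the last joint's range is limited). The gripper opens to 93 mm and grips with 3 to 60 N. Pads are 15 mm wide; open, the fingers measure 128 mm over their backs; the gripper's body (75 mm by 188 mm) begins 65 mm behind the grasp point.
Start: joints at [-1.429, 0.13, 1.488, -0, 1.523, -0.085], TCP at [0.135, -0.585, 0.303] pointing down, gripper open.
Joint ranges: [-2.96, 2.96], [-0.89, 2.26], [0.02, 2.5], [-1.34, 4.48], [0, 2.73], [-2.66, 2.66]. Speed limits (rad/s): [2.39, 2.39, 2.79, 3.14, 3.14, 3.14].

## Interface

Orientations are given as a rotation vector (axis times angle).
In Python, from plant import telemetry, read_camera, camera_params, robot gives the robot as it stands.
- The arm moves only by the tool step_arm, never from a script. Its argument "commands" is a list of rows, each an object with "xyz": the shift along the tool's x, y, z in mm, a list of three; "turn": the turn, a rotation vector about the tool's x, y, z in rad, a list of three; "grip": the finger opening in mm, from 0 to 93. In form: [{"xyz": [dx, dy, dz], "turn": [ax, ay, az], "grip": grip}, ...]. A call has 1 to 12 rows; each row is the pose to reach, as a shift and turn from the pose commanded when the call began, along the tool's axes at that moment; what a row does not reach only later rows make up. A row lasts 1/8 s, in which the tool goes at most 62.5 mm and 10.7 degrees, less where a joint would pass 70% of its speed; a pose out of reach is approached as far as the arm can. A call with a gripper value outside its range is refused whole. The fingers move at their own pace and stop on an object; "force" is the grip in N (left out, the last holds). Time passes only in rows, so rows that repeat a pose let the fingers close. It gives the time, the measured TCP pose, the force and the opening at its end, in the units of the state.
- telemetry.read_state(): the state, without advancing time (a new reading comes with each control period).
- read_camera(name): name is "scene" or "top" or "wrist"; returns the picture (480x640x3 uint8, red, green, blue); there is no depth.
- camera_params(name): a dict with "mtx" (3x3 intrinsics, pixels), "k1" (the pictures are not rectified: a ray, as slopes to the right and down, at radius r is drawn at 1 + k1 r^2 times it, then the intrinsics apply), "rvec" (rotation vector, rad) and "tvec" (3), from world to camera coordinates, as OpenCV has them. Camera axes: x right, y down, z forward; pixel columns grow to the right and rows downward; lengths in m; the calibration is good to about 2 mm. A picture is of the moment at which its call begins: read the wrist's pose just before it. camera_params takes no time and is no camera call; for the wrist camera it gives the pose at the moment of the call.
- robot.close_job(): hands the job in, once; it reports no verdict.
The state is a dict: "t": time; "q": joint angles; "dq": joint speeds; "joint_torque": joint torques, N m; "tool_pos": TCP position; "orientation": TCP orientation; "force": force on the tool from outside, world axes, zero at the start; "wrist_torque": the same for the moment, N m; "opening": finger opening in m.
Only numpy, scipy, OpenCV 4.12 (cv2) and the standard library are available. Lean on these libraries where they do the work, as an engineer would, in place of code of your own. Each camera call takes 0.05 s, during which the arm holds its last target. There are 200 camera calls.

## Task

Open the bench centrifuge: press its two blue lid-release keys down together, one fingertip on each, and keep both down until the lid has come all the way up, then let go and draw clear. Let the lid rise by itself without touching it, press neither the green nor the red key, and leave the things standing around the machine where they are: nothing is to be picked up.

Things in the scene. Friction and masses are not known exactly. Their poses are not given: they have to be found in the camera images.
- centrifuge: cream bench micro-centrifuge, 256 deep, 230 wide, 141 mm high, fixed. Origin on the bench under the case; x from the console at its front to the rear hinge, y to its left. The front 80 mm is a console sloping down to the front by 20 degrees, from 120 mm high (58 mm in front of the origin) to 91 mm; on it, left to right: display, two blue lid-release keys, green and red round keys
- key_left_top (a point): centre of the top of the left blue lid-release key. The cap is 28 mm wide (along y), 34 mm up and down the slope, 9 mm proud of the console. The two blue keys are 60 mm apart centre to centre on a level row. Axes: z straight out of the slope (against the pressing direction), y along the row of keys to the machine's left, x up the slope towards the lid.
- key_right_top (a point): centre of the top of the right blue lid-release key, a twin of the left one. Axes: z straight out of the slope (against the pressing direction), y along the row of keys to the machine's left, x up the slope towards the lid.
- key_left (a joint): how far the left blue key is pressed in, straight into the sloping console: 0 up, 0.006 m fully down; a spring resists with 1.5 N at first and 5 N fully down. Past about 0.0045 m it frees its own lid catch; let go, it springs back (only part-way while the safety catch holds the lid)
- key_right (a joint): the same for the right blue key
- lid (a joint): angle of the windowed lid, hinged along the rear: 0 shut, 0.26 rad up at its stop. Two catches hold it; only while both blue keys are down does its damped spring raise it, in about 1.5 to 3 s. Let go too early, a safety catch stops it at about 0.1 rad; pressing both again frees it. Once up it stays up
- lid_front (a point): middle of the upper front edge of the lid, 45 to 50 mm behind the tops of the blue keys; rises 43 mm when the lid comes up
- key_start (a joint): how far the green start key is pressed in: 0 up, 0.003 m down
- key_start_top (a point): centre of the top of the round green start key, 19 mm across, 6 mm proud of the console, 56 mm to the right of the right blue key. Axes: z straight out of the slope (against the pressing direction), y along the row of keys to the machine's left, x up the slope towards the lid.
- key_stop (a joint): how far the red stop key is pressed in: 0 up, 0.003 m down
- key_stop_top (a point): centre of the top of the round red stop key, 19 mm across, 6 mm proud, 28 mm down the slope from the green one. Axes: z straight out of the slope (against the pressing direction), y along the row of keys to the machine's left, x up the slope towards the lid.
- bottle: clear reagent bottle with blue cap, 70 mm across, 135 mm high, standing; origin under its centre
- tip_box: closed yellow pipette-tip box with a clear lid, 118 x 80 mm, 52 mm high; origin under its centre
- tube_rack: orange rack of capped sample tubes, 70 x 110 mm, 51 mm high; origin under its centre
- beaker: glass beaker, 68 mm across, 90 mm high, standing; origin under its centre
- timer: flat white bench timer, 66 x 66 mm, 20 mm high; origin under its centre
- marker: white marker pen with a black cap, 145 mm long along its y, 15 mm thick, lying; origin under its middle

How it is judged:
By the outcome, as a careful person would: the job done as asked, in the order asked, and still so for the second after the job is handed in, with the robot touching nothing.
It also fails if it takes over 38 s, if anything falls off the work surface, if the arm or the gripper's body presses on something with over 40 N, if the wrist force passes 120 N, or if a joint passes its speed limit or range.

## Working session

There is one attempt and no reset: what is moved stays moved. The work goes in short steps, Python scripts to look and compute and a tool call to move; the robot and the scene stay as the last step left them, time stands still between calls to the robot, and variables do not carry over. Pictures are saved under pics/ and viewed, about 8 in all and at most 12, crops included, and the job is handed in when it is done.

Besides the shell and the picture viewer there is one more tool, called after "Emit:" in YAML: its name, and indented under it one key for each argument. step_arm: Moves the arm, as the interface text tells. Its arguments: {"type":"object","properties":{"commands":{"type":"array"},"force":{"type":"number"}},"required":["commands"]}

```bash
ls; mkdir -p pics
python3 - <<'E'
from plant import telemetry, read_camera, camera_params
import cv2
for n in ("scene","top"):
    im=read_camera(n); cv2.imwrite(f"pics/{n}0.png",im[:,:,::-1])
    p=camera_params(n); print(n,p)
print(telemetry.read_state())
E
```

```text
pics
scene {'mtx': array([[590.29092477,   0.        , 325.87863104],
       [  0.        , 590.29092477, 243.96972039],
       [  0.        ,   0.        ,   1.        ]]), 'k1': -0.17044405048297112, 'rvec': array([ 1.22776036,  2.42267266, -0.83553745]), 'tvec': array([ 0.2965138 , -0.32019813,  1.57074474])}
top {'mtx': array([[613.27117182,   0.        , 316.41974695],
       [  0.        , 613.27117182, 243.0815053 ],
       [  0.        ,   0.        ,   1.        ]]), 'k1': -0.1358434012676319, 'rvec': array([ 2.10654783, -2.15039195,  0.16272172]), 'tvec': array([0.06500722, 0.58534986, 1.17812976])}
{'t': 0.1, 'q': array([-1.42939360e+00,  1.31110388e-01,  1.48919413e+00, -8.85739329e-06,
        1.52298243e+00, -8.54151321e-02]), 'dq': array([-0.00080548, -0.00227324, -0.00262817, -0.00177461,  0.00056007,
        0.00015298]), 'joint_torque': array([ 6.65238640e-04, -5.61343360e+01, -4.93096089e+01,  7.69859366e-02,
        2.91145529e-02, -6.95069730e-05]), 'tool_pos': array([ 0.13488352, -0.58425262,  0.3017644 ]), 'orientation': array([ 2.10203554,  0.24121548, -2.10215458]), 'force': array([ 0.17444844, -0.27008639, -0.96024101]), 'wrist_torque': array([ 0.01380428, -0.01071756,  0.00965639]), 'opening': 0.09276381425176851}
```

View pics/scene0.png

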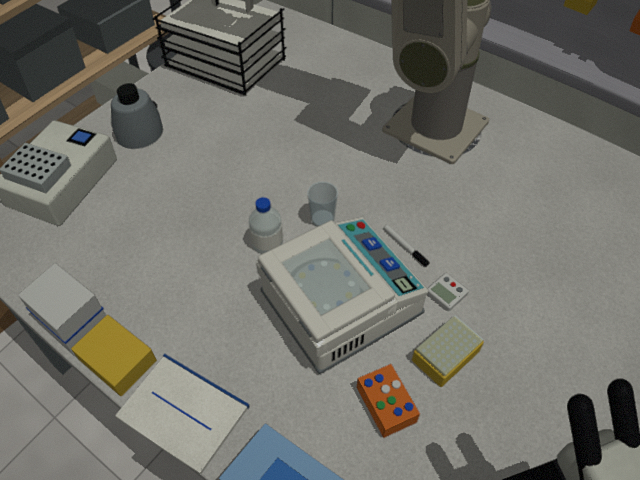

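View pics/top0.png

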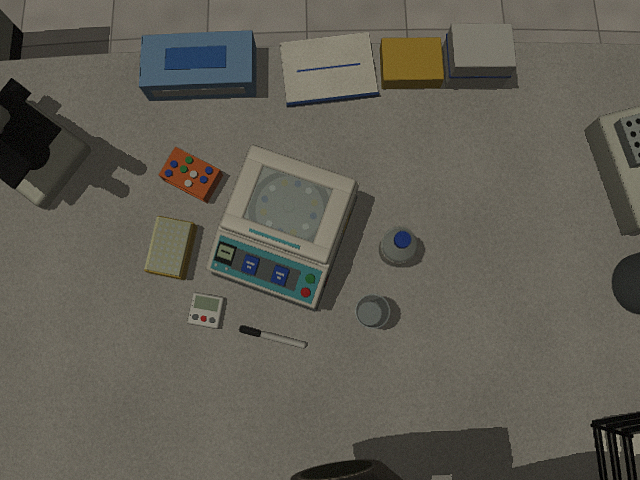

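Both views show the centrifuge: blue keys at about (250,264) and (280,275) in top, and (371,243) and (389,264) in scene. I'll enlarge the crops next.

```bash
cat > h.py <<'E'
import numpy as np, cv2
from plant import camera_params
def ray(n,u,v):
    p=camera_params(n);K=p["mtx"];d=np.array([(u-K[0,2])/K[0,0],(v-K[1,2])/K[1,1]]);s=d.copy()
    for _ in range(30): s=d/(1+p["k1"]*(s@s))
    R=cv2.Rodrigues(p["rvec"])[0]; r=R.T@np.r_[s,1]; return -R.T@p["tvec"].ravel(), r/np.linalg.norm(r)
def proj(n,X):
    p=camera_params(n); return cv2.projectPoints(np.float64(X).reshape(-1,1,3),p["rvec"],p["tvec"],p["mtx"],np.array([p["k1"],0,0,0.]))[0].reshape(-1,2)
def tri(obs):
    A=np.zeros((3,3));b=np.zeros(3);L=[]
    for n,u,v in obs:
        o,r=ray(n,u,v);P=np.eye(3)-np.outer(r,r);A+=P;b+=P@o;L.append((o,P))
    X=np.linalg.solve(A,b);return X,max(np.linalg.norm(P@(X-o)) for o,P in L)
E
python3 - <<'E'
import cv2
from h import *
a=cv2.imread("pics/top0.png")[225:315,200:335]
b=cv2.imread("pics/scene0.png")[210:310,330:440]
a=cv2.resize(a,None,fx=5,fy=5,interpolation=cv2.INTER_CUBIC);b=cv2.resize(b,None,fx=6,fy=6,interpolation=cv2.INTER_CUBIC)
def g(i,x0,y0,f):
    i=cv2.convertScaleAbs(i,alpha=1.5)
    for x in range(0,i.shape[1],10*f): cv2.putText(i,str(x0+x//f),(x,10),0,.4,(255,255,255));cv2.line(i,(x,12),(x,18),(0,0,255))
    for y in range(0,i.shape[0],10*f): cv2.putText(i,str(y0+y//f),(0,y+4),0,.4,(0,255,255));cv2.line(i,(26,y),(32,y),(0,0,255))
    return i
cv2.imwrite("pics/a.png",g(a,200,225,5));cv2.imwrite("pics/b.png",g(b,330,210,6))
print(proj("top",[[0,0,0],[.135,-.585,.3]]),proj("scene",[[0,0,0],[.135,-.585,.3]]))
E
```

```text
[[349.11026352 537.43940728]
 [713.62427101 484.16501613]] [[435.84341302 125.22139355]
 [228.70632232 -20.67427385]]
```

View pics/a.png

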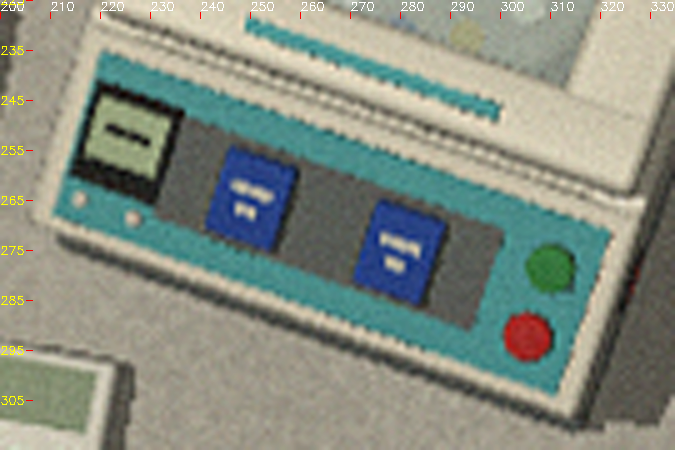

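View pics/b.png

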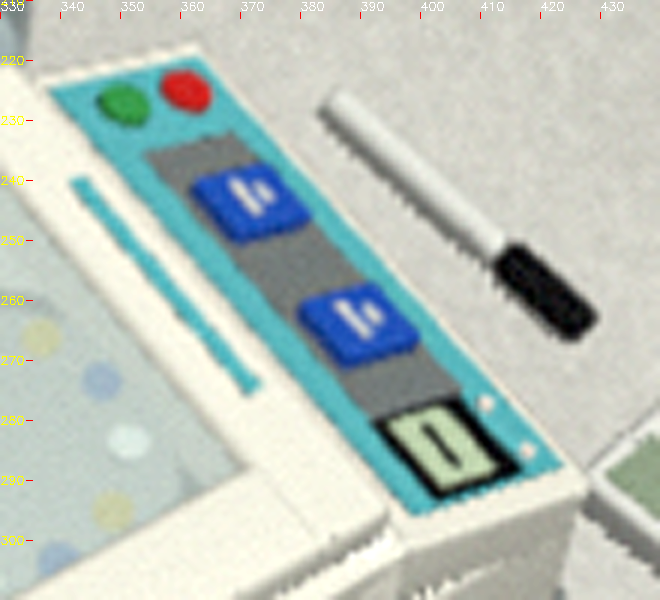

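Run:
```python
from h import *
T=lambda x,y:("top",200+(x+.5)/5-.5,225+(y+.5)/5-.5)
S=lambda x,y:("scene",330+(x+.5)/6-.5,210+(y+.5)/6-.5)
P={}
for n,a,b in [("L",(251.25,199),(360.75,317)),("R",(399,253.25),(251,197)),("G",(550,268),(125,104)),("Rd",(528,336),(187,90))]:
    P[n],e=tri([T(*a),S(*b)]);print(n,P[n].round(4),round(e,4))
for n,a,b in [("frontL corner",(52,217),(588,484)),("frontR corner",(572,412),(197,47))]:
    X,e=tri([T(*a),S(*b)]);print(n,X.round(4),round(e,4))
d=P["L"]-P["R"];print("LR",np.linalg.norm(d),"yaw",np.arctan2(-d[0],d[1]), "RG",np.linalg.norm(P["R"]-P["G"]))
d=P["R"]-P["G"];print("yawRG",np.arctan2(-d[0],d[1]))
# model fit: L,R keys, green, red, in machine frame; unknown X,Y,Z(ref),yaw ; slope 20 deg
from scipy.optimize import least_squares
c,s=np.cos(np.radians(20)),np.sin(np.radians(20))
ex=np.array([c,0,s]);ey=np.array([0,1,0]);ez=np.array([-s,0,c])
obs=[((30*ey),(251.25,199),(360.75,317)),((-30*ey),(399,253.25),(251,197))]
def res(p,full=False):
    R=cv2.Rodrigues(np.array([0,0,p[3]]))[0];r=[]
    for X,a,b in obs:
        W=R@(X/1000)+p[:3]
        for o in(T(*a),S(*b)): r+=list(proj(o[0],W)[0]-o[1:])
    # green (slope-up offset g, -86 ey, -3 ez), red 28 below
    for X,a,b in [(p[4]*1000*ex-86*ey-3*ez,(550,268),(125,104)),((p[4]*1000-28)*ex-86*ey-3*ez,(528,336),(187,90))]:
        W=R@(X/1000)+p[:3]
        for o in(T(*a),S(*b)): r+=list(proj(o[0],W)[0]-o[1:])
    return np.array(r)
f=least_squares(res,[.55,.15,.11,-.3,.01]);print(f.x.round(4),f.fun.round(2))
```

```text
L [0.5379 0.1795 0.1103] 0.0004
R [0.5165 0.1232 0.1092] 0.0002
G [0.5094 0.0665 0.1105] 0.0002
Rd [0.4847 0.0757 0.1008] 0.0004
frontL corner [0.5346 0.2638 0.0833] 0.0038
frontR corner [0.4561 0.0605 0.0865] 0.0012
LR 0.06025051432964063 yaw -0.3634218266010051 RG 0.05711958863031269
yawRG -0.12472844443886875
[ 0.5273  0.1515  0.1093 -0.357   0.0127] [-0.15  0.26 -0.15  0.25 -0.03 -0.19  0.08  0.08 -0.02  0.08 -0.14 -0.16
 -0.12  0.08 -0.22 -0.21]
```

```bash
cat >> h.py <<'E'
from plant import telemetry
from scipy.spatial.transform import Rotation as Ro
MID=np.array([.5273,.1515,.1093]);YAW=-.357
def goal(off,mid=MID,yaw=YAW,sgn=1):
    c,s=np.cos(np.radians(20)),np.sin(np.radians(20));Rz=Ro.from_euler("z",yaw).as_matrix()
    ez=Rz@[-s,0,c];ey=Rz@[0,1,0];x=-ez;y=sgn*ey
    return mid+ez*(.084+off),np.c_[x,y,np.cross(x,y)]
def delta(off,pose=None,**k):
    st=telemetry.read_state();p,R=pose or (st["tool_pos"],Ro.from_rotvec(st["orientation"]).as_matrix())
    g,G=goal(off,**k);return R.T@(g-p)*1000,Ro.from_matrix(R.T@G).as_rotvec()
E
python3 - <<'E'
from h import *
st=telemetry.read_state();print(Ro.from_rotvec(st["orientation"]).as_matrix().round(3),st["tool_pos"])
for s in(1,-1):
    d,t=delta(.06,sgn=s);print(goal(.06,sgn=s)[0].round(4),d.round(1),t.round(3))
E
```

```text
[[-0.     0.225 -0.974]
 [ 0.002 -0.974 -0.225]
 [-1.    -0.002 -0.   ]] [ 0.13488352 -0.58425262  0.3017644 ]
[0.4812 0.1687 0.2446] [  58.3 -655.7 -506.7] [-2.525 -0.136  0.446]
[0.4812 0.1687 0.2446] [  58.3 -655.7 -506.7] [0.578 0.339 0.104]
```

Emit:
step_arm:
  commands:
    - {"xyz":[0,-20,-16],"turn":[0,0,0],"grip":42}
    - {"xyz":[0,-60,-47],"turn":[0.05,0.03,0.01],"grip":42}
    - {"xyz":[0,-108,-84],"turn":[0.1,0.06,0.02],"grip":42}
    - {"xyz":[0,-156,-121],"turn":[0.15,0.09,0.03],"grip":42}
    - {"xyz":[0,-204,-158],"turn":[0.2,0.12,0.04],"grip":42}
    - {"xyz":[0,-252,-195],"turn":[0.25,0.15,0.045],"grip":42}
    - {"xyz":[0,-300,-232],"turn":[0.3,0.18,0.055],"grip":42}
    - {"xyz":[0,-348,-269],"turn":[0.35,0.21,0.065],"grip":42}
    - {"xyz":[0,-396,-306],"turn":[0.4,0.24,0.075],"grip":42}
    - {"xyz":[0,-444,-343],"turn":[0.45,0.27,0.085],"grip":42}
    - {"xyz":[0,-480,-371],"turn":[0.5,0.3,0.095],"grip":42}
    - {"xyz":[0,-500,-386],"turn":[0.54,0.32,0.1],"grip":42}

```text
t: 1.6
tool_pos: [0.3988, -0.0082, 0.3025]
orientation: [-2.391, 0.392, 1.708]
force: [0.7, 0.1, 0.7]
opening: 0.0423
```

Run:
```python
from h import *
d,t=delta(.06,sgn=-1);print(d.round(1),t.round(3));s=telemetry.read_state();print(s["t"],s["q"].round(2),s["opening"],s["force"],s["tool_pos"])
```

```text
[  60.5 -194.3   -3.3] [0.04  0.017 0.004]
1.6 [-0.09 -0.75  2.22 -0.09  1.34  1.81] 0.042325242755297525 [0.70436512 0.10051083 0.70107732] [ 0.39883411 -0.00822036  0.30249079]
```

Emit:
step_arm:
  commands:
    - {"xyz":[0,-20,0],"turn":[0.01,0,0],"grip":42}
    - {"xyz":[5,-60,0],"turn":[0.02,0.01,0],"grip":42}
    - {"xyz":[15,-105,-1],"turn":[0.03,0.015,0],"grip":42}
    - {"xyz":[30,-150,-2],"turn":[0.04,0.017,0.004],"grip":42}
    - {"xyz":[45,-180,-3],"turn":[0.04,0.017,0.004],"grip":42}
    - {"xyz":[60,-194,-3],"turn":[0.04,0.017,0.004],"grip":42}
    - {"xyz":[60,-194,-3],"turn":[0.04,0.017,0.004],"grip":42}
    - {"xyz":[60,-194,-3],"turn":[0.04,0.017,0.004],"grip":42}

```text
t: 2.6
tool_pos: [0.4804, 0.1655, 0.2453]
orientation: [-2.379, 0.432, 1.667]
force: [1.1, 0.6, -0.2]
opening: 0.0424
```

Run:
```python
from h import *
from plant import read_camera
d,t=delta(.06,sgn=-1);print(d.round(1),t.round(3));s=telemetry.read_state();print(s["t"],s["q"].round(2),s["opening"],s["force"])
g,G=goal(0,sgn=-1);ey=-G[:,1]
K=np.array([MID+.03*ey,MID-.03*ey]); st=s;R=Ro.from_rotvec(s["orientation"]).as_matrix()
print(proj("wrist",K))
im=read_camera("wrist")[:,:,::-1].copy();
for p in proj("wrist",K): cv2.drawMarker(im,tuple(int(round(v)) for v in p),(0,255,255),0,12)
cv2.imwrite("pics/w.png",im)
```

```text
[ 0.5 -3.2  0.6] [-0.002  0.001 -0.001]
2.6 [ 0.36 -0.28  2.02 -0.25  1.15  2.36] 0.04239176052189256 [ 1.10729355  0.62184307 -0.21847265]
[[271.11874439 258.64172572]
 [364.19787276 258.48098835]]
```

View pics/w.png

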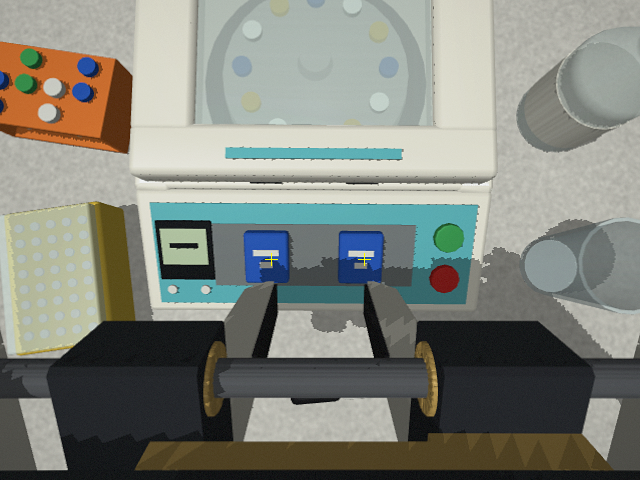

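Wrist view: the key tops are centred near (267,256) and (361,256). The projected marks sit about 4 px right and 2 px low, so the views agree within about 2.5 mm. The fingers line up with the keys. I'll shift 4 mm left and approach to about 10 mm.

Emit:
step_arm:
  commands:
    - {"xyz":[10,-4,0],"turn":[0,0,0],"grip":42}
    - {"xyz":[25,-4,0],"turn":[0,0,0],"grip":42}
    - {"xyz":[40,-4,0],"turn":[0,0,0],"grip":42}
    - {"xyz":[50,-4,0],"turn":[0,0,0],"grip":42}
    - {"xyz":[50,-4,0],"turn":[0,0,0],"grip":42}
    - {"xyz":[50,-4,0],"turn":[0,0,0],"grip":42}

```text
t: 3.4
tool_pos: [0.4982, 0.1637, 0.1983]
orientation: [-2.379, 0.432, 1.667]
force: [0.3, 0.1, 1.2]
opening: 0.0417
```

Run:
```python
from h import *
from plant import read_camera
d,t=delta(.01,sgn=-1);print(d.round(1),t.round(3));s=telemetry.read_state();print(s["t"],s["opening"],s["force"])
im=read_camera("wrist")[:,:,::-1].copy();cv2.imwrite("pics/w1.png",im)
im=read_camera("scene")[:,:,::-1];im=cv2.resize(im[180:290,310:450],None,fx=4,fy=4,interpolation=cv2.INTER_CUBIC)
w=cv2.resize(cv2.imread("pics/w1.png")[150:360,130:500],None,fx=1.5,fy=1.5)
c=np.zeros((440+316,560,3),np.uint8);c[:440]=im;c[440:440+315,:555]=w;cv2.imwrite("pics/c.png",cv2.resize(c,None,fx=.79,fy=.79))
```

```text
[0.4 1.3 0.8] [-0.002  0.001 -0.001]
3.4 0.04168962592796128 [0.2530785  0.09303603 1.15561057]
```

View pics/c.png

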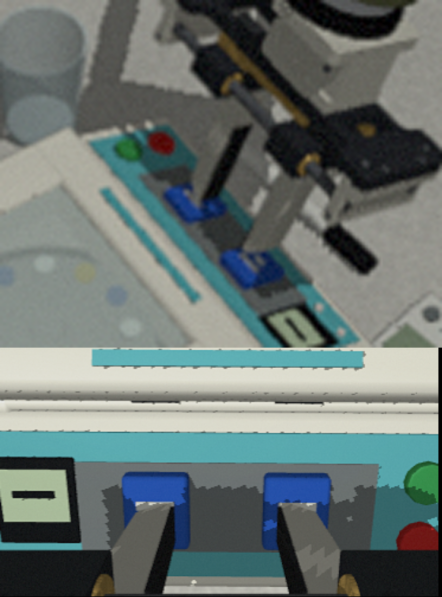

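The fingertips hover centred over both blue keys, clear of the round keys. Now I'll press gradually.

Emit:
step_arm:
  commands:
    - {"xyz":[5,1,1],"turn":[0,0,0],"grip":42}
    - {"xyz":[8,1,1],"turn":[0,0,0],"grip":42}
    - {"xyz":[10,1,1],"turn":[0,0,0],"grip":42}
    - {"xyz":[12,1,1],"turn":[0,0,0],"grip":42}
    - {"xyz":[13,1,1],"turn":[0,0,0],"grip":42}
    - {"xyz":[13,1,1],"turn":[0,0,0],"grip":42}

```text
t: 4.25
tool_pos: [0.501, 0.1617, 0.1866]
orientation: [-2.379, 0.432, 1.667]
force: [-10.6, 0.2, 14.5]
opening: 0.0419
```

Run:
```python
from h import *
from plant import read_camera
d,t=delta(0,sgn=-1);s=telemetry.read_state();R=Ro.from_rotvec(s["orientation"]).as_matrix()
print(s["t"],d.round(1),t.round(3),(R.T@s["force"]).round(1),(R.T@s["wrist_torque"]).round(2))
im=read_camera("wrist")[:,:,::-1];cv2.imwrite("pics/w2.png",im[60:400,80:560])
s=telemetry.read_state();print((R.T@s["force"]).round(1))
```

```text
4.25 [-1.7  0.4 -0.1] [-0.002  0.001 -0.001] [-17.1   3.6   4.4] [ 0.01 -1.1   0.74]
[-16.    2.4   5.3]
```

View pics/w2.png

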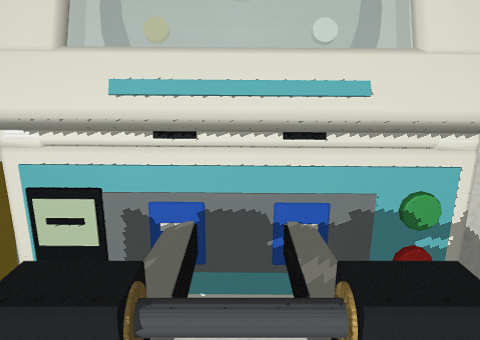

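The keys look pressed, with 17 N along the tool, and the lid seam is opening. I'll hold.

Emit:
step_arm:
  commands:
    - {"xyz":[0.5,0,0],"turn":[0,0,0],"grip":42}
    - {"xyz":[0.5,0,0],"turn":[0,0,0],"grip":42}
    - {"xyz":[0.5,0,0],"turn":[0,0,0],"grip":42}
    - {"xyz":[0.5,0,0],"turn":[0,0,0],"grip":42}
    - {"xyz":[0.5,0,0],"turn":[0,0,0],"grip":42}
    - {"xyz":[0.5,0,0],"turn":[0,0,0],"grip":42}
    - {"xyz":[0.5,0,0],"turn":[0,0,0],"grip":42}
    - {"xyz":[0.5,0,0],"turn":[0,0,0],"grip":42}

```text
t: 5.3
tool_pos: [0.501, 0.1617, 0.1866]
orientation: [-2.378, 0.432, 1.667]
force: [-15.0, 0.1, 18.7]
opening: 0.0419
```

Run:
```python
from h import *
from plant import read_camera
d,t=delta(0,sgn=-1);s=telemetry.read_state();R=Ro.from_rotvec(s["orientation"]).as_matrix()
print(s["t"],d.round(1),t.round(3),(R.T@s["force"]).round(1),(R.T@s["wrist_torque"]).round(2))
w=read_camera("wrist")[:,:,::-1];im=read_camera("scene")[:,:,::-1]
im=cv2.resize(im[170:380,240:450],(480,480));c=np.zeros((480,800,3),np.uint8);c[:,:480]=im;c[:240,480:]=cv2.resize(w,(320,240));cv2.imwrite("pics/d.png",c);cv2.imwrite("pics/w3.png",w)
```

```text
5.3 [-1.7  0.4 -0.1] [-0.002  0.001 -0.001] [-22.4   5.2   6.9] [ 0.02 -1.44  1.06]
```

View pics/d.png

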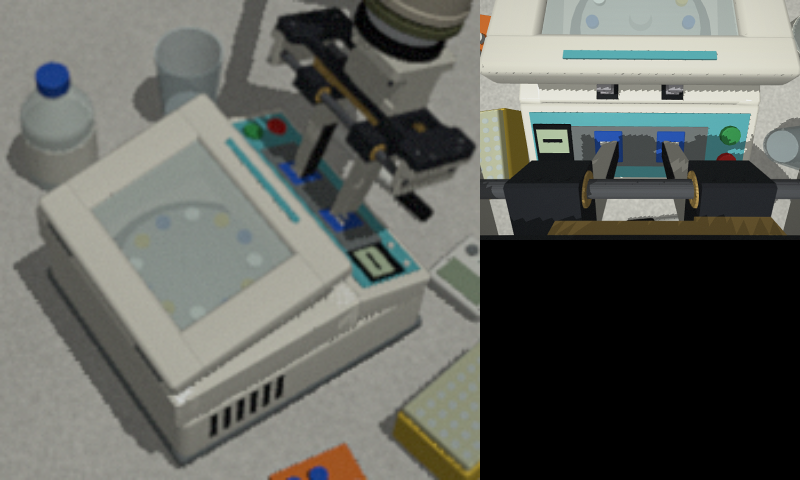

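The lid is rising clearly in both views, and the keys are on their stops. I'll keep holding and compare frames until it stops moving.

Emit:
step_arm:
  commands:
    - {"xyz":[0,0,0],"turn":[0,0,0],"grip":42}
    - {"xyz":[0,0,0],"turn":[0,0,0],"grip":42}
    - {"xyz":[0,0,0],"turn":[0,0,0],"grip":42}
    - {"xyz":[0,0,0],"turn":[0,0,0],"grip":42}
    - {"xyz":[0,0,0],"turn":[0,0,0],"grip":42}
    - {"xyz":[0,0,0],"turn":[0,0,0],"grip":42}
    - {"xyz":[0,0,0],"turn":[0,0,0],"grip":42}
    - {"xyz":[0,0,0],"turn":[0,0,0],"grip":42}
    - {"xyz":[0,0,0],"turn":[0,0,0],"grip":42}
    - {"xyz":[0,0,0],"turn":[0,0,0],"grip":42}
    - {"xyz":[0,0,0],"turn":[0,0,0],"grip":42}
    - {"xyz":[0,0,0],"turn":[0,0,0],"grip":42}

```text
t: 6.9
tool_pos: [0.501, 0.1617, 0.1866]
orientation: [-2.378, 0.432, 1.667]
force: [-15.2, 0.4, 18.3]
opening: 0.0421
```

```bash
python3 -c "
from plant import read_camera
import cv2
cv2.imwrite('pics/w4.png',read_camera('wrist')[:,:,::-1])"
```

Emit:
step_arm:
  commands:
    - {"xyz":[0,0,0],"turn":[0,0,0],"grip":42}
    - {"xyz":[0,0,0],"turn":[0,0,0],"grip":42}
    - {"xyz":[0,0,0],"turn":[0,0,0],"grip":42}
    - {"xyz":[0,0,0],"turn":[0,0,0],"grip":42}
    - {"xyz":[0,0,0],"turn":[0,0,0],"grip":42}
    - {"xyz":[0,0,0],"turn":[0,0,0],"grip":42}
    - {"xyz":[0,0,0],"turn":[0,0,0],"grip":42}
    - {"xyz":[0,0,0],"turn":[0,0,0],"grip":42}
    - {"xyz":[0,0,0],"turn":[0,0,0],"grip":42}
    - {"xyz":[0,0,0],"turn":[0,0,0],"grip":42}
    - {"xyz":[0,0,0],"turn":[0,0,0],"grip":42}
    - {"xyz":[0,0,0],"turn":[0,0,0],"grip":42}

```text
t: 8.45
tool_pos: [0.501, 0.1617, 0.1866]
orientation: [-2.378, 0.432, 1.667]
force: [-15.0, 0.2, 18.4]
opening: 0.0418
```

Run:
```python
from h import *
from plant import read_camera
w=read_camera("wrist")[:,:,::-1];cv2.imwrite("pics/w5.png",w)
s=read_camera("scene")[:,:,::-1];cv2.imwrite("pics/s5.png",s)
I=[cv2.imread(f"pics/w{i}.png").astype(int)[:230] for i in(3,4,5)]
print(abs(I[0]-I[1]).mean(),abs(I[1]-I[2]).mean())
c=np.zeros((480,800,3),np.uint8);c[:,:480]=cv2.resize(s[170:380,240:450],(480,480));c[:240,480:]=cv2.resize(w,(320,240));cv2.imwrite("pics/e.png",c)
```

```text
22.65203125 1.2306770833333334
```

View pics/e.png

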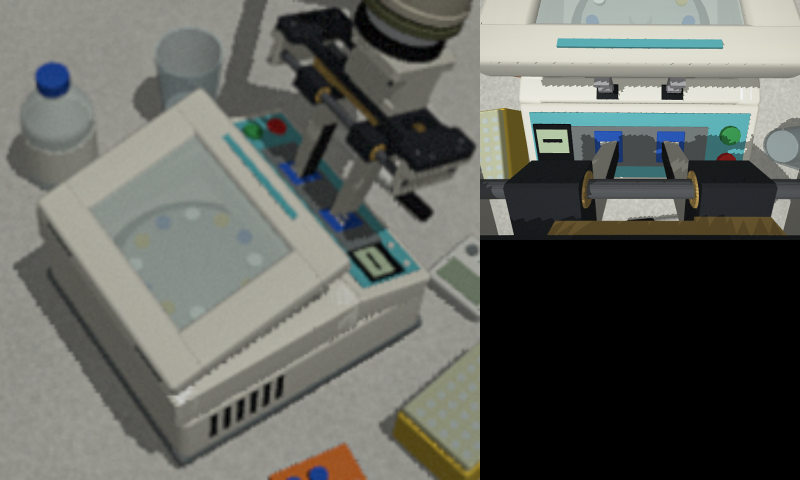

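The lid has stopped moving. A quick check that it is up at the full 43 mm:

Run:
```python
from h import *
T=lambda x,y:("top",200+(x+.5)/5-.5,225+(y+.5)/5-.5)
S=lambda x,y:("scene",330+(x+.5)/6-.5,210+(y+.5)/6-.5)
for a in [(T(248,25),S(253,388)),(T(497,113),S(76,182)),(("wrist",154,85),("scene",369.9,264.9)),(("wrist",484,87),("scene",339.3,229.9))]: print(tri(a))
```

```text
(array([0.59985551, 0.17671905, 0.13869248]), np.float64(0.00011559876699405715))
(array([0.56471349, 0.08443705, 0.13714804]), np.float64(0.00011001045140178035))
(array([0.61128429, 0.17631477, 0.18066976]), np.float64(0.0004649446549470725))
(array([0.57605307, 0.08347462, 0.17973482]), np.float64(0.001283350799486818))
```

The lid strip rose 42 mm, so the lid is fully up. I'll release straight out along the normal and draw clear.

Emit:
step_arm:
  commands:
    - {"xyz":[-6,0,0],"turn":[0,0,0],"grip":42}
    - {"xyz":[-16,0,0],"turn":[0,0,0],"grip":42}
    - {"xyz":[-35,0,3],"turn":[0,0,0],"grip":42}
    - {"xyz":[-60,0,10],"turn":[0,0,0],"grip":42}
    - {"xyz":[-85,0,20],"turn":[0,0,0],"grip":42}
    - {"xyz":[-110,0,30],"turn":[0,0,0],"grip":42}
    - {"xyz":[-130,0,38],"turn":[0,0,0],"grip":42}
    - {"xyz":[-140,0,40],"turn":[0,0,0],"grip":42}
    - {"xyz":[-140,0,40],"turn":[0,0,0],"grip":42}
    - {"xyz":[-140,0,40],"turn":[0,0,0],"grip":42}
    - {"xyz":[-140,0,40],"turn":[0,0,0],"grip":42}

```text
t: 9.93
tool_pos: [0.4212, 0.1911, 0.302]
orientation: [-2.378, 0.433, 1.669]
force: [0.2, 0.0, -0.3]
opening: 0.0419
```

Run:
```python
from h import *
from plant import read_camera
w=read_camera("wrist")[:,:,::-1]
s=read_camera("scene")[:,:,::-1]
c=np.zeros((480,800,3),np.uint8);c[:,:480]=cv2.resize(s[170:380,240:450],(480,480));c[:240,480:]=cv2.resize(w,(320,240));cv2.imwrite("pics/f.png",c)
s=telemetry.read_state();print(s["t"],s["force"],abs(s["dq"]).max())
```

```text
10.025 [ 0.59686467 -0.21562717  0.34448965] 0.0020022570709497057
```

View pics/f.png

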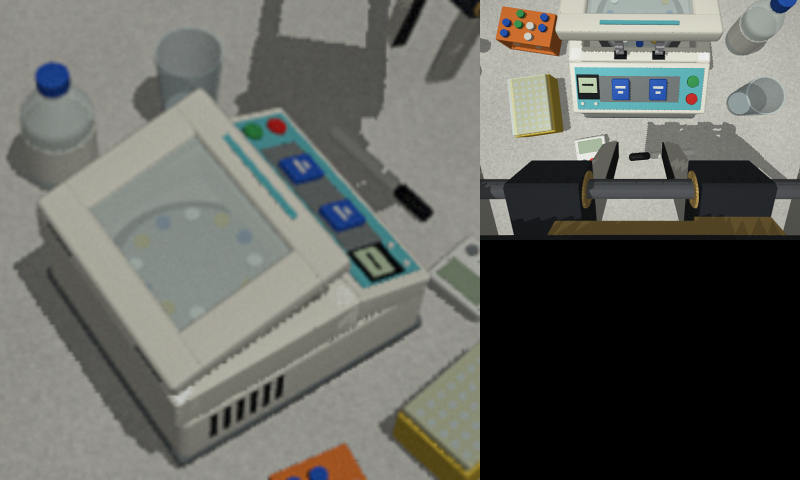

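The lid stays up, the keys have sprung back, the arm is clear and the surroundings look undisturbed.

```bash
python3 -c "
from plant import robot
print(robot.close_job())"
```

```text
the job is handed in; nothing more can be done
None
```

The centrifuge is open. I pressed both blue lid-release keys together, one fingertip on each, and held them on their stops until the lid was all the way up. Then I backed straight out along the key normal and handed the job in at about 10 s.

**Lid:** the teal strip near its front edge rose about 42 mm (43 mm expected). It did not move between 6.9 s and 8.4 s, and it stayed up after release.

**Keys and force:** in the last pictures both blue keys are back up. The fingers stayed clear of the green and red keys throughout. The press reached about 24 N at the wrist, and the reading is about zero now that the arm is clear.

**Surroundings:** the bottle, beaker, tip box, marker and timer look unmoved in the before and after pictures. The tube rack is mostly cropped out of the last scene picture. I did not measure any of them.

**Disagreement:** the wrist view put the keys about 2.5 mm from my two-camera estimate. The keys also reached their stops about 4 mm earlier than that estimate predicted. Neither affected the result.

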